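# Steady a rocking balance slab

### The arm

A 6-joint arm with a two-finger parallel gripper is mounted at the origin on the work surface. World frame = base frame: x ahead of the robot, y to its left, z up, the work surface at z = 0. Lengths are in m, angles in rad, forces in N, time in s.
With the tool pointing down it reaches from about 0.3 to 0.875 m from the base axis. Payload 6.4 kg.
Tool frame: the origin (TCP) lies midway between the tips of the shut fingers; the grasp point (between the pads) lies 19 mm behind it; z points along the fingers, y is the line along which they close (so a half turn about z gives the same grasp; the last joint's range is limited). The gripper opens to 85 mm and grips with 20 to 120 N. Pads are 22 mm wide; open, the fingers measure 114 mm over their backs; the gripper's body (76 mm by 85 mm) begins 54 mm behind the grasp point. The pads swing forward as they close: fully open they stand 13 mm farther back than shut.
Start: joints at [-1.524, 0.181, 1.607, -0, 1.354, -0.206], TCP at [0.144, -0.557, 0.197] pointing down, gripper open.
Joint ranges: [-2.99, 2.99], [-0.89, 2.07], [0.3, 2.58], [-1.14, 4.28], [0, 2.63], [-3.12, 3.12]. Speed limits (rad/s): [2.57, 2.57, 3.01, 3.14, 3.14, 3.14].

### API

Orientations are given as a unit quaternion [w, x, y, z].
In Python, from bench import status, camera, ctrl gives the robot as it stands. The module is installed in compiled form; this text tells all that it offers.
- The arm moves only by the shell command python3 -m handwheel 'ROWS'. ROWS is JSON, a list that holds one entry, the list of rows, each a list of 7 numbers: the opening, from -1 (shut) to 1 (fully open), then the shift along the tool's x, y, z in cm, then the turn, a rotation vector about the tool's x, y, z in degrees. A call has 1 to 10 rows; each row is the pose to reach, as a shift and turn from the pose commanded when the call began, along the tool's axes at that moment; what a row does not reach only later rows make up. A row lasts 1/8 s, in which the tool goes at most 62.5 mm and 10.7 degrees, less where a joint would pass 70% of its speed; a pose out of reach is approached as far as the arm can. A call with a gripper value outside its range is refused whole. The fingers move at their own pace and stop on an object; the grip force is fixed at half the most. Time passes only in rows, so rows that repeat a pose let the fingers close. It gives the time, the measured TCP pose, the force, the opening and the grip force at its end, in the units of the state.
- status.get_obs(): the state, without advancing time (a new reading comes with each control period).
- camera(name): name is "scene" or "top" or "wrist"; returns a dict with "frame" (420x560x3 uint8, blue, green, red), "depth" (420x560 float32, m along the optical axis (not along the pixel's ray), 0 where there is no reading), "fx", "fy", "cx", "cy" (pixels), "extrinsics" (4x4, takes a point from camera to world coordinates); the wrist camera has in their place "hand_eye" (4x4, takes a point from camera to tool coordinates, whose origin is the TCP and whose axes are the flange's). Camera axes: x right, y down, z forward; pixel columns grow to the right and rows downward; lengths in m; the calibration is good to about 2 mm. A picture is of the moment at which its call begins: read the wrist's pose just before it.
- ctrl.hand_in(): hands the job in; it is judged then, once.
The state is a dict: "time_s": time; "q": joint angles; "dq": joint speeds; "joint_efforts": joint torques, N m; "eef_pos": TCP position; "eef_rot": TCP orientation; "wrist_force": force on the tool from outside, world axes, zero at the start; "torque": the same for the moment, N m; "opening": opening from 0.0 (shut) to 1.0 (fully open); "grasp_force": force on a finger pad.
Only numpy, scipy, OpenCV 4.12 (cv2) and the standard library are available. Lean on these libraries where they do the work, as an engineer would, in place of code of your own. Each camera call takes 0.05 s, during which the arm holds its last target. There are 200 camera calls.

### The job

The marble slab under the balance rocks on one corner: press down on its corners with a fingertip until you find the one that gives, then push the yellow wedge lying at that corner straight in under the slab until its upright head is flat against the slab's edge. Press that corner once more to feel that it is firm, then let go and move clear. Nothing is to be picked up, and the other three wedges, the slab, the balance and the things around stay where they are.

Things in the scene. Friction and masses are not known exactly. Their poses are not given: they have to be found in the camera images.
- stone: White marble slab, 210 (x) x 270 (y) x 22 mm, 3 kg, loose on four low feet hidden under it. Origin: centre of its underside, 16 mm above the bench (top face at 38). x away from the robot, y left. One foot, any of the four, is short: 5 to 8 N straight down on that corner's point dips it about 4 mm, and it comes back when let go; the other corners give under 1 mm at 15 N.
- corner_near_left (a point): Place to press on the near left corner, on the slab's top face, 20 mm in from both edges: at x -85, y 115 mm from the slab's origin.
- corner_near_right (a point): Place to press on the near right corner, on the slab's top face, 20 mm in from both edges: at x -85, y -115 mm from the slab's origin.
- corner_far_left (a point): Place to press on the far left corner, on the slab's top face, 20 mm in from both edges: at x 85, y 115 mm from the slab's origin.
- corner_far_right (a point): Place to press on the far right corner, on the slab's top face, 20 mm in from both edges: at x 85, y -115 mm from the slab's origin.
- wedge_near_left: Yellow wedge of the near left corner, loose, 50 g, on the mat outside the slab's left edge, toe about 10 mm from it. Shank 42 x 22 mm, 8.5 mm thick at the toe, 13 at the head, an upright tab 34 wide, 8 thick, 30 high. Origin: underside, below the head's inner face; x to the toe. Home: inner face on the slab's edge (y 135, x -83 mm of slab). Only the short foot leaves it room; others stop it 20 mm short.
- wedge_near_right: Yellow wedge of the near right corner, loose, 50 g, on the mat outside the slab's right edge, toe about 10 mm from it. Shank 42 x 22 mm, 8.5 mm thick at the toe, 13 at the head, an upright tab 34 wide, 8 thick, 30 high. Origin: underside, below the head's inner face; x to the toe. Home: inner face on the slab's edge (y -135, x -83 mm of slab). Only the short foot leaves it room; others stop it 20 mm short.
- wedge_far_left: Yellow wedge of the far left corner, loose, 50 g, on the mat outside the slab's left edge, toe about 10 mm from it. Shank 42 x 22 mm, 8.5 mm thick at the toe, 13 at the head, an upright tab 34 wide, 8 thick, 30 high. Origin: underside, below the head's inner face; x to the toe. Home: inner face on the slab's edge (y 135, x 83 mm of slab). Only the short foot leaves it room; others stop it 20 mm short.
- wedge_far_right: Yellow wedge of the far right corner, loose, 50 g, on the mat outside the slab's right edge, toe about 10 mm from it. Shank 42 x 22 mm, 8.5 mm thick at the toe, 13 at the head, an upright tab 34 wide, 8 thick, 30 high. Origin: underside, below the head's inner face; x to the toe. Home: inner face on the slab's edge (y -135, x 83 mm of slab). Only the short foot leaves it room; others stop it 20 mm short.
- balance: Portable balance, blue-grey with a round steel pan, 150 (x) x 130 (y) x 48 mm, standing loose in the middle of the slab; origin at the centre of its underside. To be left alone.
- tube_rack: Yellow rack with sixteen black-capped tubes, 200 x 56 x 160 mm, standing to the left; origin at the centre of its underside. To be left alone.
- reagent: Brown bottle, 72 mm across, 160 mm high, standing to the right; origin at the centre of its underside. To be left alone.
- weight_case: Wooden case with four brass weights, 60 x 120 x 50 mm, beyond the slab; origin at the centre of its underside. To be left alone.
- mat: Blue rubber bench mat under it all, fixed, 250 (x) x 440 (y) x 2 mm; origin at the centre of its underside, on the bench; square with the slab.
Mind the look-alikes: they are no part of the job. What is shaped like the wedge_far_right but green or turquoise is not meant.

How it is judged:
By the outcome, as a careful person would: the job done as asked, in the order asked, and still so for the second after the job is handed in, with the robot touching nothing.
It also fails if it takes over 64 s, if anything falls off the work surface, if the arm or the gripper's body presses on something with over 40 N, if the wrist force passes 120 N, or if a joint passes its speed limit or range.

## Working session

There is one attempt and no reset: what is moved stays moved. The work goes in short steps, Python scripts to look and compute and a shell command to move; the robot and the scene stay as the last step left them, time stands still between calls to the robot, and variables do not carry over. Pictures are saved under pics/ and viewed, at most 10 in all, crops included, and the job is handed in when it is done.

```bash
mkdir -p pics; cat > h.py <<'E'
import numpy as np,cv2
from bench import status,camera,ctrl
from scipy.spatial.transform import Rotation as R
def pt(c,u,v,z=None):
    T=np.array(c['extrinsics']); d=np.array([(u-c['cx'])/c['fx'],(v-c['cy'])/c['fy'],1])
    if z is None:
        return T[:3,:3]@(d*c['depth'][int(v),int(u)])+T[:3,3]
    r=T[:3,:3]@d; return T[:3,3]+r*(z-T[2,3])/r[2]
E
python3 - <<'E'
from h import *
o=status.get_obs();print({k:np.round(v,3) for k,v in o.items()})
for n in('top','scene'):
    c=camera(n);cv2.imwrite(f'pics/{n}0.png',cv2.resize(c['frame'],(784,588)));np.save(n,c)
E
```

```text
{'time_s': np.float64(0.0), 'q': array([-1.524,  0.182,  1.608,  0.   ,  1.354, -0.206]), 'dq': array([ 0.002,  0.   ,  0.003,  0.002, -0.   , -0.   ]), 'joint_efforts': array([-2.0000e-03, -4.4486e+01, -3.5134e+01, -0.0000e+00,  9.0000e-03,
        0.0000e+00]), 'eef_pos': array([ 0.144, -0.556,  0.196]), 'eef_rot': array([-0.001,  0.992,  0.126,  0.   ]), 'wrist_force': array([ 0.526,  1.115, -0.286]), 'torque': array([ 0.034, -0.002,  0.042]), 'grasp_force': np.float64(0.0), 'opening': np.float64(1.004)}
```

View pics/top0.png

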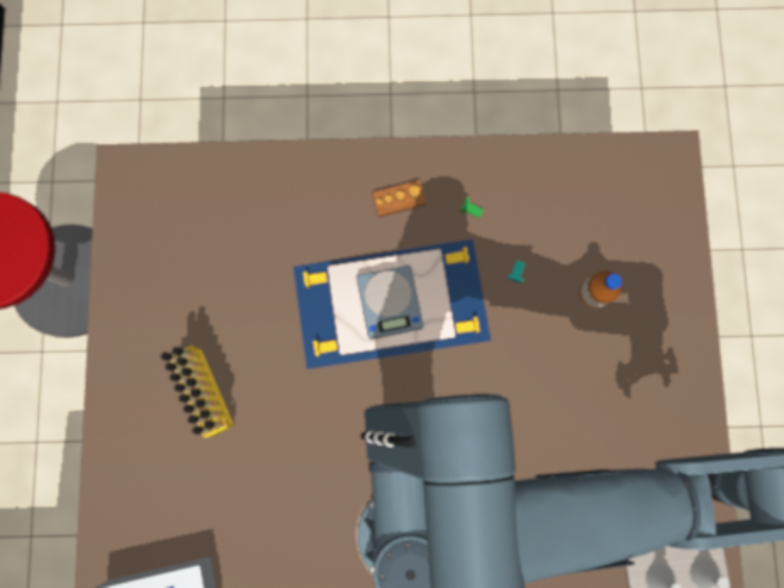

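View pics/scene0.png

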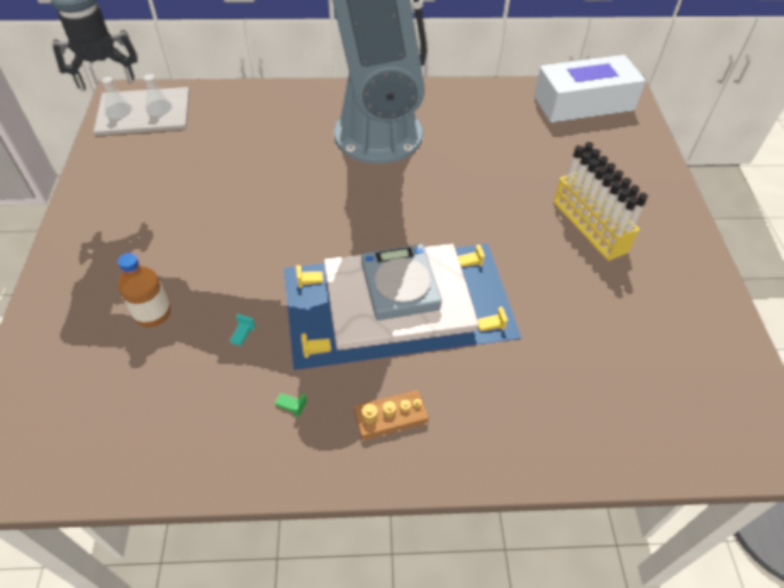

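The pictures are 784x588. In the top view the yellow wedges are at (316,278) far left, (326,347) near left, (456,257) far right and (467,327) near right. The look-alikes are green at (473,208) and turquoise at (517,270), both off the mat. I'll measure the slab and wedges.

```bash
python3 - <<'E'
from h import *
for n in('top','scene'):
    c=np.load(n+'.npy',allow_pickle=True).item()
    T=np.array(c['extrinsics']);D=c['depth'];v,u=np.mgrid[:420,:560]
    P=np.stack([(u-c['cx'])/c['fx']*D,(v-c['cy'])/c['fy']*D,D],-1)@T[:3,:3].T+T[:3,3]
    f=c['frame'].astype(int);hsv=cv2.cvtColor(c['frame'],cv2.COLOR_BGR2HSV)
    ok=(D>0)&(P[...,0]>.2)&(P[...,0]<.85)&(abs(P[...,1])<.4)
    z=P[...,2]
    blue=ok&(hsv[...,0]>100)&(hsv[...,0]<125)&(hsv[...,1]>130)&(z<.02)
    def rect(m):
        m=cv2.morphologyEx(m.astype(np.uint8),cv2.MORPH_OPEN,np.ones((3,3)))
        k,l,s,_=cv2.connectedComponentsWithStats(m);i=1+s[1:,4].argmax();m=l==i
        p=P[m][:,:2].astype(np.float32);print(m.sum(),cv2.minAreaRect(p),np.median(z[m]))
        return m
    print(n,T[:3,3],c['fx']);
    rect(blue); rect(ok&(z>.034)&(z<.1)&~((hsv[...,0]>20)&(hsv[...,0]<35)&(hsv[...,1]>150)))
    m=ok&(hsv[...,0]>18)&(hsv[...,0]<36)&(hsv[...,1]>140)&(z<.045)
    k,l,s,_=cv2.connectedComponentsWithStats(m.astype(np.uint8))
    for i in range(1,k):
        if s[i,4]>40:
            q=P[l==i]; 
            h=q[q[:,2]>.022]; print(s[i,4],q.mean(0).round(4),cv2.minAreaRect(q[:,:2].astype(np.float32)),'head',h.mean(0).round(4),h[:,2].max().round(4))
E
```

```text
top [0.27858716 0.01752159 1.64054136] 496.33694429989004
2333 ((0.5279932022094727, 0.022803187370300293), (0.23983046412467957, 0.4310753047466278), 7.199467658996582) 0.0021310413139432605
3562 ((0.5283456444740295, 0.021616563200950623), (0.2097007781267166, 0.26701492071151733), 7.689282417297363) 0.0707770952447746
111 [ 0.6351 -0.1392  0.0176] ((0.6322330832481384, -0.13782282173633575), (0.032144851982593536, 0.048688821494579315), 14.712139129638672) head [ 0.6371 -0.1552  0.0317] 0.0418
116 [0.5902 0.2032 0.0168] ((0.5912424325942993, 0.20146676898002625), (0.03188037499785423, 0.049901340156793594), 16.44063377380371) head [0.5862 0.2182 0.0302] 0.0396
120 [ 0.4688 -0.1568  0.0154] ((0.46634170413017273, -0.15468721091747284), (0.0339113213121891, 0.0481356605887413), 15.423482894897461) head [ 0.4692 -0.1733  0.0305] 0.0429
119 [0.427  0.1803 0.0162] ((0.429049551486969, 0.18053987622261047), (0.03064124658703804, 0.05113174393773079), 20.61996078491211) head [0.4227 0.1969 0.0309] 0.0386
scene [ 1.30465702 -0.03675334  1.02030953] 455.27446462046214
1467 ((0.595782101154
[... 231 characters left out ...]
43990506919
63 [0.4362 0.1914 0.0157] ((0.4402594268321991, 0.18755079805850983), (0.022982710972428322, 0.04428975656628609), 37.81600570678711) head [0.4327 0.2    0.0283] 0.0347
48 [ 0.4827 -0.1571  0.0134] ((0.484425812959671, -0.15167735517024994), (0.038536831736564636, 0.015011822804808617), 85.81836700439453) head [ 0.4863 -0.1682  0.0294] 0.0346
77 [0.5999 0.2136 0.0154] ((0.6043923497200012, 0.20835120975971222), (0.024584652855992317, 0.04694347828626633), 34.32756042480469) head [0.5961 0.223  0.0293] 0.0327
170 [ 0.6425 -0.1358  0.0158] ((0.640171468257904, -0.13366606831550598), (0.03338942304253578, 0.04731685668230057), 8.323882102966309) head [ 0.6461 -0.1531  0.0311] 0.0371
```

```bash
cat > to.py <<'E'
# slab-frame target (mm, z world) -> shift in tool axes, cm, and turn
import sys
from h import *
C=np.array([.530,.023]);Y=np.radians(7.4)
def slab(p): return R.from_euler('z',-Y).apply(np.r_[np.array(p)[:2]-C,p[2]])*1e3
if __name__=='__main__':
    o=status.get_obs();q=o['eef_rot'];Rt=R.from_quat(np.r_[q[1:],q[0]]);p=np.array(o['eef_pos'])
    print('t',round(o['time_s'],2),'now slab mm',slab(p).round(1),'F',np.round(o['wrist_force'],1))
    G=R.from_euler('z',Y)*R.from_quat([1,0,0,0])
    print('turn',np.degrees((Rt.inv()*G).as_rotvec()).round(1))
    for a in sys.argv[1:]:
        t=np.array(eval(a))/1e3;w=R.from_euler('z',Y).apply(t)+np.r_[C,0]
        print(a,'shift cm',(Rt.inv().apply(w-p)*100).round(2))
E
python3 to.py "(-85,-115,110)"
```

```text
t 0.1 now slab mm [-457.6 -524.6  195.8] F [-0.7  0.2 -0.3]
turn [-0.1 -0.   7.1]
(-85,-115,110) shift cm [ 42.02 -36.04   8.66]
```

```bash
python3 -m handwheel '[[[-1,42,-36,5,0,0,7.1],[-1,42,-36,5,0,0,7.1],[-1,42,-36,5,0,0,7.1],[-1,42,-36,5,0,0,7.1],[-1,42,-36,5,0,0,7.1],[-1,42,-36,5,0,0,7.1],[-1,42,-36,5,0,0,7.1],[-1,42,-36,5,0,0,7.1],[-1,42,-36,5,0,0,7.1],[-1,42,-36,8.6,0,0,7.1]]]'; python3 to.py "(-85,-115,48)"
python3 - <<'E'
from h import *
c=camera('wrist');cv2.imwrite('pics/w0.png',c['frame']);print(c['hand_eye'],c['fx'],c['cx'],c['cy'])
E
```

```text
time_s: 1.35
eef_pos: [0.4639, -0.1006, 0.1121]
eef_rot: [0.001, 0.998, 0.067, 0.003]
wrist_force: [0.8, -1.4, -1.2]
opening: -0.0
grasp_force: 0.0
t 1.35 now slab mm [ -81.5 -114.1  112.1] F [ 0.8 -1.4 -1.2]
turn [ 0.1 -0.3  0.3]
(-85,-115,48) shift cm [-0.39  0.07  6.41]
[[ 1.33945761e-04 -9.51169558e-01 -3.08668842e-01  7.94874429e-02]
 [ 9.99999478e-01  4.40095656e-04 -9.22217798e-04 -2.29255440e-04]
 [ 1.01302931e-03 -3.08668558e-01  9.51169120e-01 -1.77204107e-01]
 [ 0.00000000e+00  0.00000000e+00  0.00000000e+00  1.00000000e+00]] 305.3454207689065 281.77177173877436 208.52801793528184
```

View pics/w0.png

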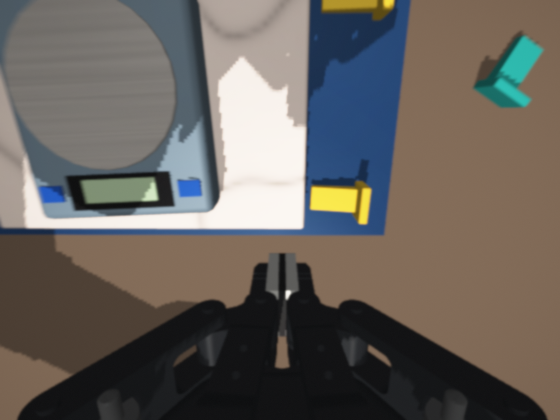

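The wrist view shows the slab's near right corner at (304,229), its right edge running up to (309,0), and the near right wedge with its toe at (311,199) and head at (363,203). The turquoise look-alike is at (510,75), off the mat. I'll convert these to refine the slab frame.

```bash
cat >> h.py <<'E'
def wpt(c,o,u,v,z):
    q=o['eef_rot'];T=np.eye(4);T[:3,:3]=R.from_quat(np.r_[q[1:],q[0]]).as_matrix();T[:3,3]=o['eef_pos']
    return pt(dict(c,extrinsics=T@np.array(c['hand_eye'])),u,v,z)
E
python3 - <<'E'
from h import *; from to import slab
o=status.get_obs();c=camera('wrist')
for n,u,v,z in [('corner',304,229,.038),('redge',309,20,.038),('nedge',60,228,.038),('toeL',311,187,.0105),('toeR',311,212,.0105),('headtop near out',370,224,.032),('headtop far out',370,182,.032),('headtop in near',359,222,.032),('mat corner',384,235,.002)]:
    print(n,slab(wpt(c,o,u,v,z)).round(1))
E
```

```text
corner [-105.3 -131.4   38. ]
redge [  52.5 -130.6   38. ]
nedge [-105.6   79.7   38. ]
toeL [ -74.9 -138.7   10.5]
toeR [ -99.2 -139.6   10.5]
headtop near out [-102.7 -189.6   32. ]
headtop far out [ -64.9 -186.1   32. ]
headtop in near [-100.9 -179.8   32. ]
mat corner [-125.9 -213.9    2. ]
```

```bash
sed -i 's/C=np.array.*;Y/C=np.array([.5295,.0265]);Y/' to.py; python3 to.py "(-85,-115,48)" "(-85,-115,42)"
```

```text
t 1.45 now slab mm [ -87.5 -116.7  107.2] F [ 0.   0.5 -0.7]
turn [-0.2  0.4  0.1]
(-85,-115,48) shift cm [ 0.29 -0.15  5.92]
(-85,-115,42) shift cm [ 0.29 -0.14  6.52]
```

The arm was still settling between that picture and the pose reading, so I'll take the edges again now that it's at rest.

```bash
python3 - <<'E'
from h import *; from to import slab
o=status.get_obs();print(np.round(o['dq'],3));c=camera('wrist');f=c['frame'].astype(int)
cv2.imwrite('pics/w1.png',c['frame'])
w=f[...,2]>170
for v in (150,170,190,200): 
    u=np.where(w[v,225:330])[0].max()+225.5; print('redge',v,u,slab(wpt(c,o,u,v,.038)).round(1))
for u in (100,200,250,280):
    v=np.where(w[200:300,u])[0].max()+200.5; print('nedge',u,v,slab(wpt(c,o,u,v,.038)).round(1))
hsv=cv2.cvtColor(c['frame'],cv2.COLOR_BGR2HSV);m=(hsv[...,0]>18)&(hsv[...,0]<36)&(hsv[...,1]>150);k,l,s,_=cv2.connectedComponentsWithStats(m.astype(np.uint8));print(s[1:][s[1:,4]>100])
E
```

```text
[-0.037 -0.042 -0.041  0.     0.061 -0.004]
redge 150 307.5 [ -39.2 -136.4   38. ]
redge 170 306.5 [ -55.3 -136.    38. ]
redge 190 329.5 [ -72.1 -155.6   38. ]
redge 200 329.5 [ -80.7 -156.    38. ]
nedge 100 223.5 [-102.7   41.3   38. ]
nedge 200 223.5 [-102.4  -45.4   38. ]
nedge 250 223.5 [-102.2  -88.6   38. ]
nedge 280 223.5 [-102.  -114.5   38. ]
[[ 313  175   63   44 1712]]
```

```bash
sed -i 's/C=np.array.*;Y/C=np.array([.532,.0255]);Y/' to.py; python3 to.py "(-85,-115,44)" "(-85,-115,38)"
```

```text
t 1.5 now slab mm [ -89.1 -116.8  109. ] F [ 0.5 -0.   0.9]
turn [-0.2  0.2  0. ]
(-85,-115,44) shift cm [ 0.44 -0.16  6.5 ]
(-85,-115,38) shift cm [ 0.45 -0.16  7.1 ]
```

```bash
python3 -m handwheel '[[[-1,0.4,-0.2,3,0,0,0],[-1,0.4,-0.2,5,0,0,0],[-1,0.4,-0.2,6,0,0,0],[-1,0.4,-0.2,6.4,0,0,0],[-1,0.4,-0.2,6.4,0,0,0],[-1,0.4,-0.2,6.4,0,0,0]]]'; python3 to.py "(-85,-115,40)"
```

```text
time_s: 2.25
eef_pos: [0.4647, -0.101, 0.0475]
eef_rot: [0.0, 0.998, 0.064, 0.001]
wrist_force: [0.6, -0.0, 0.3]
opening: -0.001
grasp_force: 0.0
t 2.25 now slab mm [ -83.  -116.8   47.5] F [ 0.6 -0.   0.3]
turn [ 0.  -0.1 -0. ]
(-85,-115,40) shift cm [-0.2  -0.18  0.75]
```

Each row goes down in small steps while I watch the force.

```bash
python3 -m handwheel '[[[-1,-0.2,-0.2,0.3,0,0,0],[-1,-0.2,-0.2,0.6,0,0,0],[-1,-0.2,-0.2,0.8,0,0,0],[-1,-0.2,-0.2,0.8,0,0,0],[-1,-0.2,-0.2,0.8,0,0,0]]]'; python3 -m handwheel '[[[-1,0,0,0.1,0,0,0],[-1,0,0,0.1,0,0,0],[-1,0,0,0.1,0,0,0]]]'; python3 -m handwheel '[[[-1,0,0,0.1,0,0,0],[-1,0,0,0.1,0,0,0],[-1,0,0,0.1,0,0,0]]]'
```

```text
time_s: 2.88
eef_pos: [0.462, -0.0989, 0.0387]
eef_rot: [0.0, 0.998, 0.064, 0.0]
wrist_force: [0.3, 1.0, -0.4]
opening: -0.002
grasp_force: 0.0
time_s: 3.25
eef_pos: [0.4619, -0.0989, 0.0377]
eef_rot: [-0.0, 0.998, 0.064, -0.0]
wrist_force: [0.8, -0.2, -0.8]
opening: 0.002
grasp_force: 0.0
time_s: 3.62
eef_pos: [0.4619, -0.0989, 0.0367]
eef_rot: [-0.0, 0.998, 0.064, -0.0]
wrist_force: [0.4, -1.2, 0.0]
opening: -0.001
grasp_force: 0.0
```

```bash
for i in 1; do python3 -m handwheel '[[[-1,0,0,0.1,0,0,0],[-1,0,0,0.1,0,0,0]]]'; python3 -m handwheel '[[[-1,0,0,0.1,0,0,0],[-1,0,0,0.1,0,0,0]]]'; python3 -m handwheel '[[[-1,0,0,0.1,0,0,0],[-1,0,0,0.1,0,0,0]]]'; done | grep -E "pos|force:"
```

```text
eef_pos: [0.4618, -0.0989, 0.0356]
wrist_force: [-0.3, -0.8, -0.3]
grasp_force: 0.0
eef_pos: [0.4618, -0.0989, 0.0346]
wrist_force: [-0.1, -0.0, 0.7]
grasp_force: 0.0
eef_pos: [0.4618, -0.0988, 0.0336]
wrist_force: [0.8, 0.3, -0.1]
grasp_force: 0.0
```

```bash
python3 to.py; python3 - <<'E'
from h import *
c=camera('wrist');cv2.imwrite('pics/w2.png',c['frame'])
E
```

```text
t 4.38 now slab mm [ -85.6 -114.3   33.6] F [ 0.8  0.3 -0.1]
turn [-0.  0. -0.]
```

View pics/w2.png

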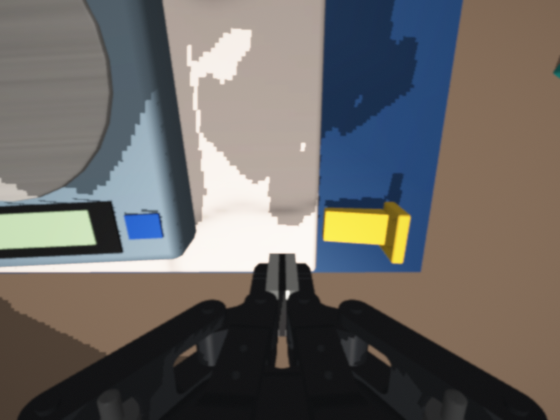

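```bash
python3 - <<'E'
from h import *; from to import slab
o=status.get_obs();c=camera('wrist');H=np.linalg.inv(c['hand_eye'])
for p in ([0,0,0],[.011,0,0],[-.011,0,0]):
    x=H[:3,:3]@p+H[:3,3];print(c['fx']*x[0]/x[2]+c['cx'],c['fy']*x[1]/x[2]+c['cy'],x[2])
print([ (slab(wpt(c,o,u,v,.038)).round(1)) for u,v in((317,271),(200,271),(322,100))], c['depth'][265,300],c['depth'][240,290], c['depth'][258,275:290])
D=c['depth']
q=o['eef_rot'];T=np.eye(4);T[:3,:3]=R.from_quat(np.r_[q[1:],q[0]]).as_matrix();T[:3,3]=o['eef_pos']
for u,v in((300,262),(295,235),(240,240),(340,230),(370,265),(300,290)): print(u,v,slab(pt(dict(c,extrinsics=T@np.array(c['hand_eye'])),u,v)).round(1))
E
```

```text
282.4028463912289 241.58900910067265 0.1930859813020486
282.4166369441435 225.33872615547236 0.18969055703929524
282.38953247148805 257.2776449543313 0.19648140556480195
[array([-104. , -136.4,   38. ]), array([-104. ,  -61.8,   38. ]), array([  -1.3, -135.4,   38. ])] 0.1489507 0.18795946 [0.14788646 0.14808935 0.1466175  0.14870885 0.14802356 0.14611834
 0.14678258 0.14717808 0.14716111 0.14732191 0.14723216 0.14691526
 0.1473679  0.14735444 0.14792003]
300 262 [ -98.2 -125.5   37. ]
295 235 [ -79.5 -122.1   37.4]
240 240 [-82.5 -88.2  38.1]
340 230 [ -86.5 -154.7   11.8]
370 265 [-118.6 -181.     3.3]
300 290 [ -78.5 -121.7   98.9]
```

```bash
python3 - <<'E'
from h import *
c=camera('wrist');D=c['depth'];H=np.array(c['hand_eye'])
for u in (275,282,290):
  for v in (235,245,252,255,258,265,280,300,320,334,345):
    print(u,v,D[v,u].round(3),c['frame'][v,u],(pt(dict(c,extrinsics=H),u,v)*1e3).round(1))
E
python3 -c "
import cv2;f=cv2.imread('pics/w2.png')[200:350,180:380];cv2.imwrite('pics/w2c.png',cv2.resize(f,(800,600),interpolation=cv2.INTER_NEAREST))"
```

```text
275 235 0.187 [244 249 252] [ 6.2 -4.5 -4.1]
275 245 0.19 [244 248 252] [-0.7 -4.6 -3.5]
275 252 0.191 [231 237 244] [-5.2 -4.6 -4.3]
275 255 0.15 [93 95 96] [ 11.5  -3.7 -41.6]
275 258 0.148 [92 94 94] [ 11.   -3.6 -43.8]
275 265 0.142 [92 94 95] [ 10.8  -3.5 -50.5]
275 280 0.127 [92 94 95] [ 11.8  -3.2 -65.2]
275 300 0.113 [23 21 21] [ 12.1  -2.8 -79.8]
275 320 0.114 [22 20 19] [  4.9  -2.8 -81.8]
275 334 0.115 [24 23 21] [ -0.9  -2.9 -82.5]
275 345 0.117 [27 28 29] [ -6.4  -2.9 -82. ]
282 235 0.188 [244 249 252] [ 6.1 -0.3 -3.8]
282 245 0.189 [245 249 252] [-0.2 -0.3 -4.7]
282 252 0.19 [229 235 243] [-5.  -0.3 -4.6]
282 255 0.15 [22 22 22] [ 11.4  -0.2 -41.5]
282 258 0.146 [17 17 17] [ 11.8  -0.2 -45.4]
282 265 0.141 [17 17 16] [ 11.3  -0.2 -51.3]
282 280 0.129 [17 16 16] [ 11.2  -0.2 -64.2]
282 300 0.122 [38 38 39] [  6.8  -0.2 -72.1]
282 320 0.127 [58 58 60] [ -3.5  -0.2 -71.1]
282 334 0.127 [58 58 61] [ -9.1  -0.2 -72.8]
282 345 0.26 [ 90 110 134] [-111.3   -0.2   34.2]
290 235 0.187 [244 249 252] [ 6.4  4.6 -4.5]
290 245 0.188 [245 249 252] [-0.   4.7 -5.1]
290 252 0.19 [231 237 244] [-4.9  4.7 -4.8]
290 255 0.151 [94 96 96] [ 10.9   3.7 -40.5]
290 258 0.148 [93 95 95] [ 11.2   3.6 -44.2]
290 265 0.141 [92 95 95] [ 11.1   3.5 -51.1]
290 280 0.13 [92 94 95] [ 10.7   3.2 -63.3]
290 300 0.113 [21 20 19] [ 12.2   2.7 -79.8]
290 320 0.103 [21 20 19] [ 11.7   2.5 -90.5]
290 334 0.114 [36 34 32] [ -0.4   2.8 -83.1]
290 345 0.116 [39 37 35] [ -5.5   2.8 -83. ]
```

View pics/w2c.png

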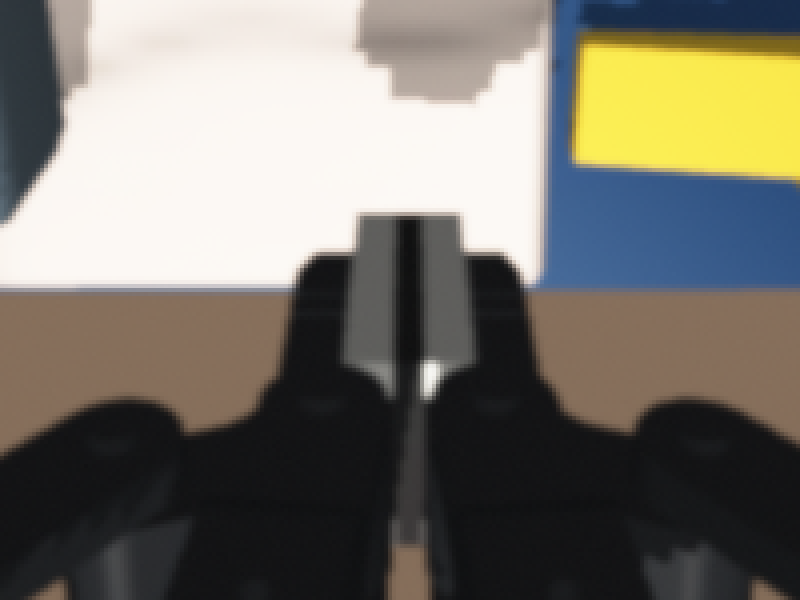

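The fingertips in the wrist image end about 41 mm short of where the stated TCP lies. I'll check this against the scene camera's independent depth.

```bash
python3 - <<'E'
from h import *; from to import slab
c=camera('scene');T=np.array(c['extrinsics']);o=status.get_obs();p=o['eef_pos'];print(p)
def pr(p):
    x=T[:3,:3].T@(np.array(p)-T[:3,3]);return c['fx']*x[0]/x[2]+c['cx'],c['fy']*x[1]/x[2]+c['cy']
a=pr(p);b=pr(np.array(p)+[0,0,.041]);print(a,b)
u,v=int(a[0]),int(a[1]);f=c['frame'][v-60:v+30,u-60:u+60].copy()
f=cv2.resize(f,(800,600),interpolation=cv2.INTER_CUBIC)
for q,col in((a,(0,0,255)),(b,(0,255,0))): cv2.circle(f,(int((q[0]-u+60)*800/120),int((q[1]-v+60)*600/90)),5,col,2)
cv2.imwrite('pics/s1.png',f)
E
```

```text
[ 0.46189105 -0.098919    0.03369298]
(np.float64(239.20672941696205), np.float64(189.63028010736156)) (np.float64(238.412197142148), np.float64(180.00470358344344))
```

View pics/s1.png

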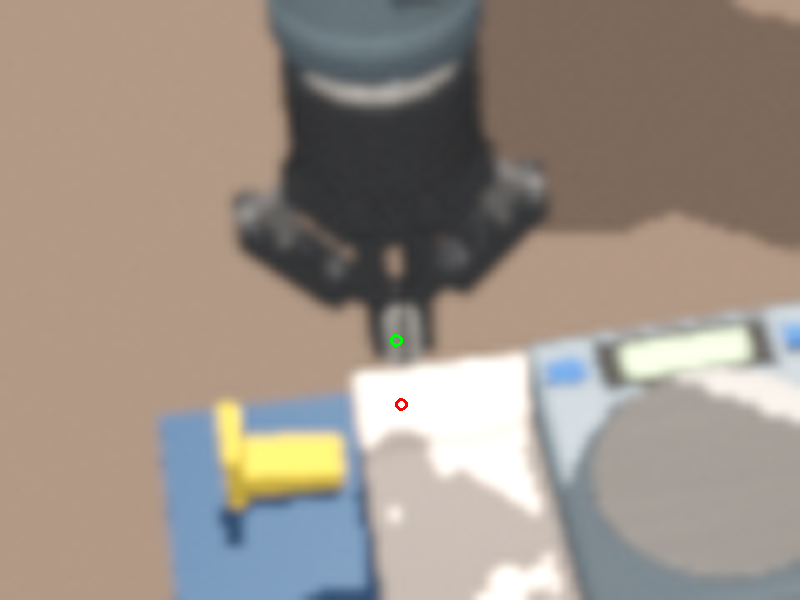

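The scene view agrees: the TCP point (red circle at (401,404)) lies on the slab, while the real fingertip is at about (400,355), still above it. The reported TCP is about 35–41 mm beyond the tips, so I'll go by touch.

```bash
(python3 -m handwheel '[[[-1,0,0,1,0,0,0],[-1,0,0,2,0,0,0],[-1,0,0,2.8,0,0,0],[-1,0,0,3.0,0,0,0],[-1,0,0,3.0,0,0,0]]]';python3 -m handwheel '[[[-1,0,0,0.2,0,0,0],[-1,0,0,0.2,0,0,0]]]'; python3 -m handwheel '[[[-1,0,0,0.2,0,0,0],[-1,0,0,0.2,0,0,0]]]'; python3 -m handwheel '[[[-1,0,0,0.1,0,0,0],[-1,0,0,0.1,0,0,0]]]' )| grep -E "time|pos|wrist_force:"
```

```text
time_s: 5.2
eef_pos: [0.4615, -0.0987, 0.0034]
wrist_force: [-0.5, 0.8, 1.6]
time_s: 5.45
eef_pos: [0.4616, -0.0988, 0.0033]
wrist_force: [-9.1, 3.4, 24.5]
time_s: 5.7
eef_pos: [0.4617, -0.0988, 0.0031]
wrist_force: [-19.4, 6.6, 47.4]
time_s: 5.95
eef_pos: [0.4617, -0.0989, 0.0031]
wrist_force: [-22.6, 8.2, 59.1]
```

NR is firm: it gave less than 0.3 mm, with contact at TCP z 3.4 mm, so the tool offset is about 35 mm. The arm is stiff at roughly 12 N per mm, so I'll use finer steps. Next I lift and go to near left.

```bash
(python3 -m handwheel '[[[-1,0,0,-4,0,0,0],[-1,0,0,-7.5,0,0,0],[-1,0,-6,-7.5,0,0,0],[-1,0,-12,-7.5,0,0,0],[-1,0,-18,-7.5,0,0,0],[-1,0,-23.3,-7.5,0,0,0],[-1,0,-23.3,-7.5,0,0,0],[-1,0,-23.3,-7.5,0,0,0],[-1,0,-23.3,-7.5,0,0,0]]]')| grep -E "time|pos|wrist_force:"; python3 to.py "(-85,117,8)"
python3 - <<'E'
from h import *; from to import slab
o=status.get_obs();print(np.abs(o['dq']).max());c=camera('wrist');cv2.imwrite('pics/w3.png',c['frame']);f=c['frame'].astype(int)
q=o['eef_rot'];T=np.eye(4);T[:3,:3]=R.from_quat(np.r_[q[1:],q[0]]).as_matrix();T[:3,3]=o['eef_pos'];cc=dict(c,extrinsics=T@np.array(c['hand_eye']))
D=c['depth'];v,u=np.mgrid[:420,:560];TT=cc['extrinsics'];P=np.stack([(u-c['cx'])/c['fx']*D,(v-c['cy'])/c['fy']*D,D],-1)@TT[:3,:3].T+TT[:3,3]
S=slab(P[0,0]);from to import C,Y
S=(P-np.r_[C,0])@R.from_euler('z',Y).as_matrix()*1e3
hsv=cv2.cvtColor(c['frame'],cv2.COLOR_BGR2HSV);m=(hsv[...,0]>18)&(hsv[...,0]<36)&(hsv[...,1]>150)
top=(S[...,2]>30)&(S[...,2]<45)&~m&(v<250)
print('slab min/max',np.percentile(S[top],[1,99],axis=0).round(1))
k,l,s,_=cv2.connectedComponentsWithStats(m.astype(np.uint8))
for i in range(1,k):
    if s[i,4]>100:
        w=S[l==i];h=w[w[:,2]>18]
        print(s[i,4],np.percentile(w,[1,99],axis=0).round(1).tolist(),'head',np.percentile(h,[2,98],axis=0).round(1).tolist() if len(h) else None)
E
```

```text
time_s: 7.08
eef_pos: [0.4323, 0.131, 0.0736]
wrist_force: [-0.1, 0.0, -0.8]
t 7.08 now slab mm [-85.2 117.5  73.6] F [-0.1  0.  -0.8]
turn [ 0.  -0.  -0.1]
(-85,117,8) shift cm [0.02 0.05 6.56]
0.00862338578192962
slab min/max [[-103.8  -78.2   36.1]
 [  55.6  134.    39.5]]
2209 [[-97.3, 141.9, 5.4], [-65.6, 190.4, 33.2]] head [[-97.6, 160.7, 18.7], [-45.1, 190.8, 107.6]]
```

```bash
(python3 -m handwheel '[[[-1,0,0,3,0,0,0],[-1,0,0,5.5,0,0,0],[-1,0,0,6.7,0,0,0],[-1,0,0,6.9,0,0,0],[-1,0,0,6.9,0,0,0],[-1,0,0,6.9,0,0,0]]]';for i in 1; do python3 -m handwheel '[[[-1,0,0,0.1,0,0,0],[-1,0,0,0.1,0,0,0]]]'; python3 -m handwheel '[[[-1,0,0,0.1,0,0,0],[-1,0,0,0.1,0,0,0]]]'; done )| grep -E "time|pos|wrist_force:"
```

```text
time_s: 7.88
eef_pos: [0.4329, 0.1322, 0.0056]
wrist_force: [1.6, 0.7, 0.7]
time_s: 8.12
eef_pos: [0.4322, 0.1322, 0.0039]
wrist_force: [-0.1, 1.5, -0.0]
time_s: 8.38
eef_pos: [0.4322, 0.1322, 0.0034]
wrist_force: [-2.6, -0.5, 9.1]
```

```bash
(python3 -m handwheel '[[[-1,0,0,0.05,0,0,0],[-1,0,0,0.05,0,0,0]]]'; python3 -m handwheel '[[[-1,0,0,0,0,0,0],[-1,0,0,0,0,0,0]]]' )| grep -E "time|pos|wrist_force:"
```

```text
time_s: 8.62
eef_pos: [0.4321, 0.1323, 0.0034]
wrist_force: [-5.7, -1.5, 14.8]
time_s: 8.88
eef_pos: [0.4322, 0.1323, 0.0034]
wrist_force: [-5.2, -0.8, 15.7]
```

NL is firm at 15 N. Far left next.

```bash
(python3 -m handwheel '[[[-1,0,0,-3,0,0,0],[-1,5,0,-6,0,0,0],[-1,11,0,-6,0,0,0],[-1,17,0,-6,0,0,0],[-1,17,0,-4,0,0,0],[-1,17,0,-1,0,0,0],[-1,17,0,-0.4,0,0,0],[-1,17,0,-0.4,0,0,0],[-1,17,0,-0.4,0,0,0],[-1,17,0,-0.4,0,0,0]]]';python3 to.py;  python3 -m handwheel '[[[-1,0,0,0.1,0,0,0],[-1,0,0,0.1,0,0,0]]]'; python3 -m handwheel '[[[-1,0,0,0.1,0,0,0],[-1,0,0,0.1,0,0,0]]]'; python3 -m handwheel '[[[-1,0,0,0.1,0,0,0],[-1,0,0,0.1,0,0,0]]]')| grep -E "time|pos|wrist_force:|slab"
```

```text
time_s: 10.12
eef_pos: [0.6011, 0.1541, 0.0071]
wrist_force: [-0.5, 0.0, 0.5]
t 10.12 now slab mm [ 85.  118.6   7.1] F [-0.5  0.   0.5]
time_s: 10.38
eef_pos: [0.6006, 0.154, 0.0053]
wrist_force: [0.0, 0.4, -0.4]
time_s: 10.62
eef_pos: [0.6005, 0.154, 0.004]
wrist_force: [0.2, -0.7, 1.8]
time_s: 10.88
eef_pos: [0.6006, 0.154, 0.0035]
wrist_force: [-0.8, -0.0, 2.8]
```

```bash
(python3 -m handwheel '[[[-1,0,0,0.1,0,0,0],[-1,0,0,0.1,0,0,0]]]'; python3 -m handwheel '[[[-1,0,0,0.1,0,0,0],[-1,0,0,0.1,0,0,0]]]')| grep -E "time|pos|wrist_force:|slab"
```

```text
time_s: 11.12
eef_pos: [0.6007, 0.154, 0.0034]
wrist_force: [-4.5, -0.6, 9.9]
time_s: 11.38
eef_pos: [0.6008, 0.154, 0.0033]
wrist_force: [-7.7, -0.6, 17.2]
```

FL is firm too. Far right should be the one that gives; pressing it to confirm.

```bash
(python3 -m handwheel '[[[-1,0,0,-4,0,0,0],[-1,0,0,-8.5,0,0,0],[-1,0,6,-8.5,0,0,0],[-1,0,12,-8.5,0,0,0],[-1,0,18,-8.5,0,0,0],[-1,0,23.5,-8.5,0,0,0],[-1,0,23.5,-8.5,0,0,0],[-1,0,23.5,-5,0,0,0],[-1,0,23.5,-1,0,0,0],[-1,0,23.5,-0.5,0,0,0]]]';python3 -m handwheel '[[[-1,0,0,0,0,0,0],[-1,0,0,0,0,0,0],[-1,0,0,0,0,0,0]]]';python3 to.py;  python3 -m handwheel '[[[-1,0,0,0.1,0,0,0],[-1,0,0,0.1,0,0,0]]]'; python3 -m handwheel '[[[-1,0,0,0.1,0,0,0],[-1,0,0,0.1,0,0,0]]]'; python3 -m handwheel '[[[-1,0,0,0.1,0,0,0],[-1,0,0,0.1,0,0,0]]]')| grep -E "time|pos|wrist_force:|slab"
```

```text
time_s: 12.62
eef_pos: [0.6278, -0.0771, 0.003]
wrist_force: [-1.6, 0.8, 2.5]
time_s: 13.0
eef_pos: [0.6319, -0.0792, 0.0078]
wrist_force: [-0.6, -0.4, -0.8]
t 13.0 now slab mm [  85.6 -116.7    7.8] F [-0.6 -0.4 -0.8]
time_s: 13.25
eef_pos: [0.6308, -0.0791, 0.0054]
wrist_force: [0.2, -0.6, -0.2]
time_s: 13.5
eef_pos: [0.6306, -0.079, 0.004]
wrist_force: [0.2, 0.5, -1.4]
time_s: 13.75
eef_pos: [0.6308, -0.0791, 0.0033]
wrist_force: [-0.6, -0.9, 1.2]
```

```bash
(python3 -m handwheel '[[[-1,0,0,0.1,0,0,0],[-1,0,0,0.1,0,0,0]]]'; python3 -m handwheel '[[[-1,0,0,0.1,0,0,0],[-1,0,0,0.1,0,0,0]]]';python3 -m handwheel '[[[-1,0,0,0.1,0,0,0],[-1,0,0,0.1,0,0,0]]]'; python3 -m handwheel '[[[-1,0,0,0.1,0,0,0],[-1,0,0,0.1,0,0,0]]]')| grep -E "time|pos|wrist_force:|slab"
```

```text
time_s: 14.0
eef_pos: [0.631, -0.0791, 0.0025]
wrist_force: [-0.9, -0.5, 2.9]
time_s: 14.25
eef_pos: [0.6311, -0.0792, 0.0015]
wrist_force: [-0.2, -0.3, 5.4]
time_s: 14.5
eef_pos: [0.6313, -0.0793, 0.0005]
wrist_force: [0.3, -0.1, 5.9]
time_s: 14.75
eef_pos: [0.6314, -0.0793, -0.0005]
wrist_force: [1.3, -1.2, 5.8]
```

FR gives: it dips about 4 mm at 6 N. The short foot is far right. Now I lift, move outside that wedge's head and look from close.

```bash
(python3 -m handwheel '[[[-1,0,0,-3,0,0,0],[-1,0,3,-6.5,0,0,0],[-1,0,8,-7,0,0,0],[-1,-1,10.5,-7,0,0,0],[-1,-1,10.5,-7,0,0,0],[-1,-1,10.5,-7,0,0,0],[-1,-1,10.5,-7,0,0,0],[-1,-1,10.5,-7,0,0,0]]]')| grep -E "time|pos|wrist_force:"; python3 to.py
cat > wl.py <<'E'
from h import *; from to import C,Y
o=status.get_obs();print(np.abs(o['dq']).max());c=camera('wrist');import sys;cv2.imwrite(sys.argv[1],c['frame'])
q=o['eef_rot'];T=np.eye(4);T[:3,:3]=R.from_quat(np.r_[q[1:],q[0]]).as_matrix();T[:3,3]=o['eef_pos'];TT=T@np.array(c['hand_eye'])
D=c['depth'];v,u=np.mgrid[:420,:560];P=np.stack([(u-c['cx'])/c['fx']*D,(v-c['cy'])/c['fy']*D,D],-1)@TT[:3,:3].T+TT[:3,3]
S=(P-np.r_[C,0])@R.from_euler('z',Y).as_matrix()*1e3
hsv=cv2.cvtColor(c['frame'],cv2.COLOR_BGR2HSV);m=(hsv[...,0]>18)&(hsv[...,0]<36)&(hsv[...,1]>150)
top=(S[...,2]>33)&(S[...,2]<41)&(v<250)&(hsv[...,1]<60)
print('slab min/max',np.percentile(S[top],[1,99],axis=0).round(1).tolist())
k,l,s,_=cv2.connectedComponentsWithStats(m.astype(np.uint8))
for i in range(1,k):
    if s[i,4]>100:
        w=S[(l==i)&(S[...,2]<45)];h=w[w[:,2]>26]
        print(s[i].tolist(),'all',np.percentile(w,[1,99],axis=0).round(1).tolist(),'headtop',np.percentile(h,[2,98],axis=0).round(1).tolist() if len(h) else None)
E
python3 wl.py pics/w4.png
```

```text
time_s: 15.75
eef_pos: [0.6344, -0.1833, 0.069]
wrist_force: [-0.0, -0.2, -0.0]
t 15.75 now slab mm [  74.7 -220.3   69. ] F [-0.  -0.2 -0. ]
turn [-0.   0.   0.1]
0.004995111363100867
slab min/max [[54.7, -134.7, 34.6], [104.4, -17.1, 39.5]]
[192, 179, 63, 50, 1959] all [[70.7, -197.2, 5.6], [101.6, -148.4, 32.9]] headtop [[69.9, -197.2, 27.2], [101.4, -189.5, 33.0]]
```

View pics/w4.png

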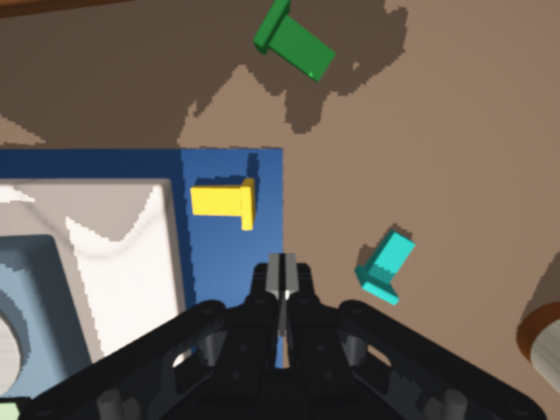

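Wrist view: yellow FR wedge with toe at (192,200) and head at (248,204), on the mat. The green look-alike is at (295,40) and the turquoise at (385,265), both off the mat. I'll measure its yaw.

```bash
cat >> wl.py <<'E'
    if s[i,4]>100:
        hh=h; b=np.arange(hh[:,0].min(),hh[:,0].max(),4)
        print('head mid by x',[(round(a),hh[abs(hh[:,0]-a)<2.5][:,1].mean().round(1)) for a in b+2 if (abs(hh[:,0]-a)<2.5).any()])
        sh=w[(w[:,2]>8)&(w[:,2]<18)]
        for y in (-182,-175,-168,-160,-152,-145):
            t=sh[abs(sh[:,1]-y)<3][:,0]
            if len(t)>5: print('shank',y,np.percentile(t,[3,97]).round(1),np.percentile(t,[3,97]).mean().round(1))
E
python3 wl.py pics/w5.png
```

```text
0.004016421896422015
slab min/max [[54.8, -134.8, 34.6], [104.4, -17.2, 39.4]]
[191, 179, 63, 50, 1956] all [[70.7, -197.2, 5.4], [101.6, -148.5, 32.9]] headtop [[69.8, -197.1, 27.3], [101.4, -189.4, 33.1]]
head mid by x [(71, np.float64(-194.0)), (75, np.float64(-193.7)), (79, np.float64(-193.6)), (83, np.float64(-193.6)), (87, np.float64(-193.4)), (91, np.float64(-193.3)), (95, np.float64(-193.4)), (99, np.float64(-193.1)), (103, np.float64(-193.2))]
shank -182 [74.6 95.4] 85.0
shank -175 [75.  95.4] 85.2
shank -168 [74.5 95.2] 84.9
shank -160 [74.6 95.1] 84.8
shank -152 [73.9 94.8] 84.4
```

```bash
(python3 -m handwheel '[[[-1,1,0.2,4,0,0,0],[-1,1,0.2,7.5,0,0,0],[-1,1,0.2,8.7,0,0,0],[-1,1,0.2,8.9,0,0,0],[-1,1,0.2,8.9,0,0,0],[-1,1,0.2,8.9,0,0,0],[-1,1,0.2,8.9,0,0,0]]]';python3 to.py;python3 -m handwheel '[[[-1,0,-0.4,0,0,0,0],[-1,0,-0.8,0,0,0,0],[-1,0,-1,0,0,0,0],[-1,0,-1,0,0,0,0]]]';python3 to.py)| grep -E "wrist_force|slab"
```

```text
wrist_force: [-0.4, -0.5, -0.1]
t 16.73 now slab mm [  85.1 -223.8  -18.7] F [-0.4 -0.5 -0.1]
wrist_force: [-0.1, -0.5, -0.4]
t 17.23 now slab mm [  84.4 -213.1  -19.9] F [-0.1 -0.5 -0.4]
```

```bash
(python3 -m handwheel '[[[-1,0,-0.4,0,0,0,0],[-1,0,-0.8,0,0,0,0],[-1,0,-1.2,0,0,0,0],[-1,0,-1.6,0,0,0,0],[-1,0,-2,0,0,0,0],[-1,0,-2,0,0,0,0]]]';python3 to.py;python3 wl.py pics/w6.png)| grep -vE "eef|grasp|opening"
```

```text
time_s: 17.98
wrist_force: [0.4, -0.1, 0.6]
t 17.98 now slab mm [  84.4 -192.9  -19.9] F [ 0.4 -0.1  0.6]
turn [-0.  0.  0.]
0.0058377646643176856
slab min/max [[104.4, -133.3, 33.0], [105.2, -69.2, 34.4]]
[167, 232, 90, 74, 4162] all [[74.2, -178.4, 4.2], [101.7, -132.3, 32.9]] headtop [[76.7, -179.0, 26.8], [101.6, -170.7, 37.4]]
head mid by x [(76, np.float64(-172.4)), (80, np.float64(-173.5)), (84, np.float64(-174.1)), (88, np.float64(-174.6)), (92, np.float64(-175.5)), (96, np.float64(-174.8)), (100, np.float64(-174.6))]
shank -175 [100.7 101.9] 101.3
shank -168 [74.9 95.7] 85.3
shank -160 [74.8 95.7] 85.2
shank -152 [74.6 95.7] 85.2
shank -145 [74.4 95.6] 85.0
```

The wedge is sliding straight, and finger half-thickness is 14.4 mm, so home is at TCP y ≈ -157.4.

```bash
(python3 -m handwheel '[[[-1,0,-0.3,0,0,0,0],[-1,0,-0.6,0,0,0,0],[-1,0,-0.9,0,0,0,0],[-1,0,-1.2,0,0,0,0],[-1,0,-1.2,0,0,0,0]]]';python3 to.py;python3 -m handwheel '[[[-1,0,-0.3,0,0,0,0],[-1,0,-0.6,0,0,0,0],[-1,0,-0.9,0,0,0,0],[-1,0,-1.2,0,0,0,0],[-1,0,-1.2,0,0,0,0]]]';python3 to.py;python3 -m handwheel '[[[-1,0,-0.3,0,0,0,0],[-1,0,-0.6,0,0,0,0],[-1,0,-0.8,0,0,0,0],[-1,0,-0.8,0,0,0,0]]]';python3 to.py;python3 wl.py pics/w7.png)| grep -vE "eef|grasp|opening|wrist_f|time|turn"
```

```text
t 18.65 now slab mm [  84.5 -181.   -19.8] F [ 0.6 -0.7 -0.4]
t 19.27 now slab mm [  84.4 -169.   -19.9] F [ 1.4 -0.2 -0.4]
t 19.77 now slab mm [  84.5 -161.1  -19.8] F [0.6 0.1 1.3]
0.0032388253460594865
slab min/max [[104.5, -131.9, 33.0], [105.2, -40.8, 34.3]]
[231, 231, 26, 75, 1100] all [[75.4, -147.5, 3.9], [101.9, -134.0, 40.7]] headtop [[76.7, -147.5, 26.8], [101.7, -139.1, 40.6]]
head mid by x [(77, np.float64(-140.0)), (81, np.float64(-140.3)), (85, np.float64(-141.1)), (89, np.float64(-142.6)), (93, np.float64(-143.8)), (97, np.float64(-143.3)), (101, np.float64(-143.2))]
shank -145 [ 86.2 101.7] 93.9
```

Now 1 mm steps until the force shows contact.

```bash
(for i in 1; do python3 -m handwheel '[[[-1,0,-0.2,0,0,0,0],[-1,0,-0.2,0,0,0,0]]]';python3 to.py;python3 -m handwheel '[[[-1,0,-0.1,0,0,0,0],[-1,0,-0.1,0,0,0,0]]]';python3 to.py;python3 -m handwheel '[[[-1,0,-0.05,0,0,0,0],[-1,0,-0.05,0,0,0,0]]]';python3 to.py; done)| grep -E "slab"
```

```text
t 20.07 now slab mm [  84.4 -159.2  -19.8] F [ 0.3 -0.   0.3]
t 20.32 now slab mm [  84.4 -158.3  -19.8] F [-0.   1.   0.6]
t 20.57 now slab mm [  84.4 -157.9  -19.8] F [ 0.  -0.4 -0.9]
```

```bash
(python3 -m handwheel '[[[-1,0,-0.05,0,0,0,0],[-1,0,-0.05,0,0,0,0]]]';python3 to.py;python3 -m handwheel '[[[-1,0,-0.05,0,0,0,0],[-1,0,-0.05,0,0,0,0]]]';python3 to.py;python3 -m handwheel '[[[-1,0,-0.05,0,0,0,0],[-1,0,-0.05,0,0,0,0]]]';python3 to.py)| grep -E "slab"
```

```text
t 20.82 now slab mm [  84.5 -157.4  -19.8] F [ 0.   0.3 -0.8]
t 21.07 now slab mm [  84.5 -157.2  -19.8] F [ 0.6 -3.  -0.6]
t 21.32 now slab mm [  84.5 -157.2  -19.8] F [ 1.4 -5.2 -0.8]
```

Contact: motion stopped at 5 N. One last nudge, then I back off and look.

```bash
(python3 -m handwheel '[[[-1,0,-0.04,0,0,0,0],[-1,0,-0.04,0,0,0,0]]]';python3 to.py;python3 -m handwheel '[[[-1,0,0.5,0,0,0,0],[-1,0,1.8,0,0,0,0],[-1,0,4,-1,0,0,0],[-1,-1,6,-5,0,0,0],[-1,-1,6.5,-8.5,0,0,0],[-1,-1,6.5,-9,0,0,0],[-1,-1,6.5,-9,0,0,0],[-1,-1,6.5,-9,0,0,0],[-1,-1,6.5,-9,0,0,0]]]';python3 to.py;python3 wl.py pics/w8.png)| grep -vE "eef|grasp|opening|wrist_f|time|turn"
```

```text
t 21.57 now slab mm [  84.5 -157.2  -19.7] F [ 0.5 -6.4 -2.4]
t 22.7 now slab mm [  73.7 -220.2   68.6] F [ 0.1 -1.1 -0.3]
0.006020643686038622
slab min/max [[53.9, -134.8, 34.2], [104.5, -17.5, 39.4]]
[166, 178, 24, 51, 964] all [[68.6, -143.4, 5.7], [101.6, -135.6, 33.2]] headtop [[68.7, -143.3, 26.5], [101.5, -135.7, 33.1]]
head mid by x [(70, np.float64(-140.0)), (74, np.float64(-140.1)), (78, np.float64(-140.1)), (82, np.float64(-140.2)), (86, np.float64(-140.1)), (90, np.float64(-140.0)), (94, np.float64(-140.0)), (98, np.float64(-140.2)), (102, np.float64(-140.3))]
shank -145 [ 70.9 100.7] 85.8
```

View pics/w8.png

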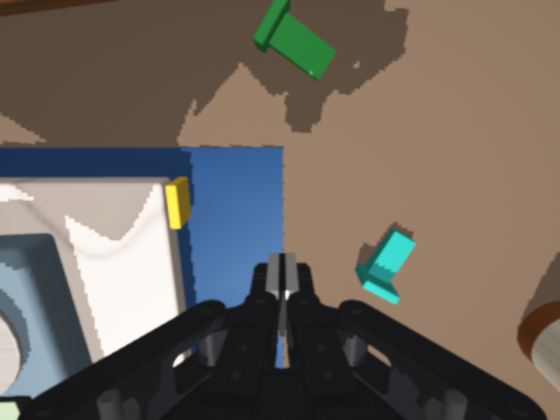

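The head at (178,203) is now flat on the slab's edge, its inner face at y -135.6 and parallel, and the slab hasn't moved. Now I press the corner again.

```bash
(python3 -m handwheel '[[[-1,1.1,-5,0,0,0,0],[-1,1.1,-10.3,0,0,0,0],[-1,1.1,-10.3,0,0,0,0],[-1,1.1,-10.3,3,0,0,0],[-1,1.1,-10.3,5.5,0,0,0],[-1,1.1,-10.3,6.1,0,0,0],[-1,1.1,-10.3,6.1,0,0,0],[-1,1.1,-10.3,6.1,0,0,0],[-1,1.1,-10.3,6.1,0,0,0]]]';python3 to.py;python3 -m handwheel '[[[-1,0,0,0.2,0,0,0],[-1,0,0,0.2,0,0,0]]]';python3 to.py;python3 -m handwheel '[[[-1,0,0,0.1,0,0,0],[-1,0,0,0.1,0,0,0]]]';python3 to.py;python3 -m handwheel '[[[-1,0,0,0.1,0,0,0],[-1,0,0,0.1,0,0,0]]]';python3 to.py)| grep -E "slab"
```

```text
t 23.88 now slab mm [  86.3 -118.5   10.4] F [-0.6 -0.1 -0.2]
t 24.12 now slab mm [  85.4 -117.9    7.2] F [ 0.3 -0.1 -0.3]
t 24.38 now slab mm [  85.3 -117.9    6. ] F [ 0.1  0.8 -0.1]
t 24.62 now slab mm [  85.4 -118.     5.1] F [-0.3  0.1 -0.7]
```

```bash
(python3 -m handwheel '[[[-1,0,0,0.1,0,0,0],[-1,0,0,0.1,0,0,0]]]';python3 to.py;python3 -m handwheel '[[[-1,0,0,0.1,0,0,0],[-1,0,0,0.1,0,0,0]]]';python3 to.py;python3 -m handwheel '[[[-1,0,0,0.1,0,0,0],[-1,0,0,0.1,0,0,0]]]';python3 to.py)| grep -E "slab"
```

```text
t 24.88 now slab mm [  85.4 -118.     4.1] F [ 0.5 -0.4  0. ]
t 25.12 now slab mm [  85.6 -118.     3.3] F [-0.4  0.7  2.2]
t 25.38 now slab mm [  85.7 -118.1    2.7] F [-1.3  1.2  4.6]
```

```bash
(python3 -m handwheel '[[[-1,0,0,0.1,0,0,0],[-1,0,0,0.1,0,0,0]]]';python3 to.py;python3 -m handwheel '[[[-1,0,0,0.08,0,0,0],[-1,0,0,0.08,0,0,0]]]';python3 to.py)| grep -E "slab"
```

```text
t 25.62 now slab mm [  85.8 -118.1    2.5] F [-4.5  0.6 10.7]
t 25.88 now slab mm [  85.8 -118.1    2.4] F [-6.4  0.8 14.9]
```

Firm: under 1 mm at 15 N. Letting go and moving clear, then a final check.

```bash
(python3 -m handwheel '[[[-1,0,0,-2,0,0,0],[-1,0,0,-6,0,0,0],[-1,0,4,-8,0,0,0],[-1,-1.2,10.2,-8,0,0,0],[-1,-1.2,10.2,-8,0,0,0],[-1,-1.2,10.2,-8,0,0,0],[-1,-1.2,10.2,-8,0,0,0],[-1,-1.2,10.2,-8,0,0,0]]]';python3 to.py;python3 wl.py pics/w9.png)| grep -vE "eef|grasp|opening|wrist_f|time|turn"
python3 - <<'E'
from h import *
c=camera('top');a=np.load('top.npy',allow_pickle=True).item()
for n,k in(('before',a),('after',c)):
    hsv=cv2.cvtColor(k['frame'],cv2.COLOR_BGR2HSV);m=(hsv[...,0]>18)&(hsv[...,0]<36)&(hsv[...,1]>140);m[:,:180]=0
    q,l,s,ce=cv2.connectedComponentsWithStats(m.astype(np.uint8));print(n,[ce[i].round(1).tolist() for i in range(1,q) if s[i,4]>40])
E
```

```text
t 26.88 now slab mm [  73.7 -218.6   80.2] F [-0.5  0.2 -0.2]
0.004826117939017979
slab min/max [[48.6, -134.6, 34.7], [104.4, -6.3, 39.5]]
[173, 175, 22, 48, 839] all [[68.8, -143.4, 6.4], [101.7, -135.6, 33.3]] headtop [[69.0, -143.2, 26.6], [101.4, -135.7, 33.2]]
head mid by x [(70, np.float64(-140.0)), (74, np.float64(-140.2)), (78, np.float64(-140.0)), (82, np.float64(-140.0)), (86, np.float64(-140.0)), (90, np.float64(-140.1)), (94, np.float64(-140.1)), (98, np.float64(-140.0)), (102, np.float64(-139.8))]
shank -145 [ 70.9 101.3] 86.1
before [[326.8, 183.1], [224.4, 198.6], [333.9, 232.5], [231.6, 247.4]]
after [[224.3, 198.6], [231.3, 247.6]]
```

```bash
python3 -c "
from bench import ctrl;print(ctrl.hand_in())"
```

```text
the job is handed in; nothing more can be done
None
```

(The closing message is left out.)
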